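# Test the tipped camera battery: hold it down in the tester's slot

### The job

One of the camera battery packs has tipped over in its tray. Pick it up, turn it upright with the gold contact end down like its neighbours, pass it through the slot of the battery tester without forcing it, and push it down against the sprung contacts until they are nearly at the bottom of their travel. The tester reads only while the contacts are pressed, so finish with the pack still gripped and held down in the slot; leave the standing packs, the small jar and the striped tub where they are.

Things in the scene. Friction and masses are not known exactly. Their poses are not given: they have to be found in the camera images.
- pack: The tipped battery pack: dark grey block, 21 x 38 x 71 mm, 0.07 to 0.14 kg, blue label nearer its plain ribbed end, gold contacts at the other end. Origin: centre of the contact end face. Own x: along the 21 mm thickness, y: along the 38 mm width, z: along the length, from contact end to plain end (points up when the pack stands properly).
- pack_contacts (a point): Centre of that pack's contact end face (same point and axes as pack). At the start the pack lies flat on a 38 x 71 mm face on the tray floor (own x up), contact end pointing to the robot's right (-y) within about 25 degrees.
- pack_mid (a point): Middle of that pack, 35.5 mm from either end; axes of the pack.
- neighbour_a: An identical pack that stands upright, contact end down, in the right half of the tray. Origin: centre of its underside. Leave it standing.
- neighbour_b: A second identical pack standing upright beyond it, at the right end of the tray. Origin: centre of its underside. Leave it standing.
- tray: Shallow grey plastic tray, fixed, 220 (x) x 124 (y) mm, floor 3 mm thick, rim 7 mm high and 4 mm thick. Origin: centre of its underside on the desk; its long way is own x, pointing roughly to the robot's right.
- tester: Battery tester, fixed, pale grey, 130 (x) x 112 (y) x 58 mm high. Its flat top (55 mm high, 58 mm at the orange edging of the slot) reaches from 22 mm before to 65 mm behind the origin; before it a meter panel slopes down towards the robot to 20 mm height. Origin: centre of the underside; x points from the meter panel to the rear.
- slot (a point): Centre of the slot's mouth, at the top of its orange edging: 58 mm above the desk, 22 mm behind the tester's origin. Tester's axes: the slot is 40 mm along x, 23 mm along y (2 mm more than the pack, which fits either way round), z up. A 45 degree lead-in, about 3 mm, surrounds the mouth. The sprung contacts lie 22 mm below the mouth at rest, 30 mm when fully pressed.
- contacts (a joint): Sprung contact carriage in the slot: 0 at rest, grows as it is pressed down, stops at 0.008 m. It pushes back with 4 N at rest and 8 N at the stop, more than the pack's weight. The needle on the meter panel swings with it, out of the red and into the green.
- jar: Small glass jar with a pale lid, 58 mm across and 83 mm tall, behind the work. Origin: centre of its underside. Leave alone.
- tub: Round blue-and-white striped tub with a pale lid, 69 mm across and 77 mm tall, behind the tray. Origin: centre of its underside. Leave alone.
Not all that is in view belongs to the job. Leave any orange look-alike of the pack alone.

How it is judged (in metres and radians):
On the way:
1. the tipped pack is lifted out of the tray and turned upright, contact end down (height (world z) of pack_contacts above 0.045 m and angle between pack's own z axis and vertical below 0.4 rad), for 0.1 s.
At the end, for the whole second after the job is handed in: The pack sits upright (within 7 degrees) and centred (3 mm) in the slot, contact end more than 26.5 mm below the mouth; the sprung contacts are pressed more than 5 of 8 mm; the pack is at rest and gripped (finger force over 2 N, TCP within 50 mm of the pack's middle) (value of joint contacts above 0.005 m and z of pack_contacts in the frame of slot below -0.0265 m and x of pack_contacts in the frame of slot between -0.003 and 0.003 m and y of pack_contacts in the frame of slot between -0.003 and 0.003 m and angle between pack's own z axis and vertical below 0.12 rad and linear speed of pack below 0.02 m/s and contact force between the fingers and pack above 2 N and distance between the grasp point and pack_mid below 0.05 m); the arm keeps its last pose, push and grip.
It fails at once if the first pack standing in the tray is knocked over or shoved more than 30 mm (angle between neighbour_a's own z axis and vertical above 0.5 rad or distance of neighbour_a from where it was at the start of the episode above 0.03 m).
It fails at once if the second pack standing in the tray is knocked over or shoved more than 30 mm (angle between neighbour_b's own z axis and vertical above 0.5 rad or distance of neighbour_b from where it was at the start of the episode above 0.03 m).
It fails at once if the jar is moved more than 30 mm (distance of jar from where it was at the start of the episode above 0.03 m).
It fails at once if the tub is moved more than 30 mm (distance of tub from where it was at the start of the episode above 0.03 m).
It fails at once if the pack is forced against the tester with more than 40 N (contact force between pack and tester above 40 N).
It also fails if it takes over 45 s, if anything falls off the work surface, if the arm or the gripper's body presses on something with over 40 N, if the wrist force passes 120 N, or if a joint passes its speed limit or range.

### The arm

A 6-joint arm with a two-finger parallel gripper is mounted at the origin on a cart in front of the work surface, level with it; the furniture and walls round the work are solid. World frame = base frame: x ahead of the robot, y to its left, z up, the work surface at z = 0. Lengths are in m, angles in degrees, forces in N, time in s.
With the tool pointing down it reaches from about 0.35 to 0.725 m from the base axis. Payload 4.3 kg.
Tool frame: the origin (TCP) lies between the finger pads, 19 mm behind the fingertips; this is the grasp point; z points along the fingers, y is the line along which they close (so a half turn about z gives the same grasp; the last joint's range is limited). The gripper opens to 85 mm and grips with 20 to 120 N. Pads are 22 mm wide; open, the fingers measure 114 mm over their backs; the gripper's body (76 mm by 85 mm) begins 54 mm behind the grasp point. The pads swing forward as they close: fully open they stand 13 mm farther back than shut.
Start: joints at [57.336, 21.618, 4.641, 73.018, 0, 83.68], TCP at [0.255, 0.515, 0.25] pointing down, gripper open.
Joint ranges: [-156.06, 156.06], [-48.1, 94.91], [-58.44, 69.94], [-101.28, 121.22], [-78.64, 73.56], [-180, 180]. Speed limits (degrees/s): [147.25, 147.25, 180, 180, 180, 180].

### API

Orientations are given as [roll, pitch, yaw] about the fixed x, y, z axes, in that order (R = Rz(yaw) Ry(pitch) Rx(roll)).
In Python, from station import arm, read_camera, camera_model gives the robot as it stands.
- The arm moves only by the tool servo_tool, never from a script. Its argument "increments" is a list of rows, each an object of numbers: "fingers": the opening, from 0 (shut) to 1 (fully open); "dx", "dy", "dz": the shift along the world's x, y, z each as a share of 0.25 m, from -1 to 1; "rx", "ry", "rz": the turn, a rotation vector about the world's x, y, z each as a share of 360 degrees, from -1 to 1. A call has 1 to 8 rows; each row is the pose to reach, as a shift and turn from the pose commanded when the call began, turning the shorter way round; what a row does not reach only later rows make up. A row lasts 1/10 s, in which the tool goes at most 50 mm and 8.59 degrees, less where a joint would pass 70% of its speed; a pose out of reach is approached as far as the arm can. A call with a number of a shift or a turn outside -1 to 1 is refused whole. A call with a gripper value outside its range is refused whole. The fingers move at their own pace and stop on an object; "force" is the grip in N (left out, the last holds). Time passes only in rows, so rows that repeat a pose let the fingers close. It gives the time, the measured TCP pose, the force, the opening and the grip force at its end, in the units of the state.
- arm.observe(): the state, without advancing time (a new reading comes with each control period).
- read_camera(name): name is "side" or "top" or "wrist"; returns the picture (384x512x3 uint8, blue, green, red); there is no depth.
- camera_model(name): a dict with "fx", "fy", "cx", "cy" (pixels), "R" (3x3) and "t" (3): a world point X has camera coordinates R X + t; the wrist camera has in their place "mount" (4x4, takes a point from camera to tool coordinates, whose origin is the TCP and whose axes are the flange's). Camera axes: x right, y down, z forward; pixel columns grow to the right and rows downward; lengths in m; the calibration is good to about 2 mm. The wrist camera is an equidistant fisheye: a pixel r from the principal point sees the ray r / f radians off the axis. A picture is of the moment at which its call begins: read the wrist's pose just before it. camera_model takes no time and is no camera call.
- arm.finish_job(): hands the job in; it is judged then, once.
The state is a dict: "time_s": time; "qpos": joint angles; "joint_vel": joint speeds; "effort": joint torques, N m; "eef_pos": TCP position; "orientation": TCP orientation; "ft_force": force on the tool from outside, world axes, zero at the start; "ft_torque": the same for the moment, N m; "finger_gap": opening from 0.0 (shut) to 1.0 (fully open); "grip_force": force on a finger pad.
Only numpy, scipy, OpenCV 4.12 (cv2) and the standard library are available. Lean on these libraries where they do the work, as an engineer would, in place of code of your own. Each camera call takes 0.05 s, during which the arm holds its last target. There are 200 camera calls.

## Working session

There is one attempt and no reset: what is moved stays moved. The work goes in short steps, Python scripts to look and compute and a tool call to move; the robot and the scene stay as the last step left them, time stands still between calls to the robot, and variables do not carry over. Pictures are saved under pics/ and viewed, at most 12 in all, crops included, and the job is handed in when it is done.

Besides the shell and the picture viewer there is one more tool, called after ">>>" by a JSON object that holds its "api" and its "payload", one argument or row to a line. servo_tool: Moves the arm, as the interface text tells. Its arguments: {"type":"object","properties":{"increments":{"type":"array"},"force":{"type":"number"}},"required":["increments"]}

```bash
mkdir -p pics; ls; python3 - <<'E'
from station import arm, read_camera, camera_model
import cv2,numpy as np
print(arm.observe())
a=read_camera("top");b=read_camera("side");cv2.imwrite("pics/top0.png",a);cv2.imwrite("pics/side0.png",b)
for n in("top","side","wrist"):print(n,camera_model(n))
E
```

```text
pics
{'time_s': 0.0, 'qpos': array([ 5.73353239e+01,  2.16620155e+01,  4.56377997e+00,  7.30154209e+01,
       -1.60271634e-03,  8.36789651e+01]), 'joint_vel': array([-0.03403593,  0.08742098,  0.06559182,  0.10151032,  0.03855043,
       -0.03844873]), 'effort': array([ 1.44493872e-03, -4.63603592e+01,  2.69875646e+01,  2.06240342e-02,
       -7.81038807e-05, -1.00376560e-06]), 'eef_pos': array([0.25485202, 0.51477927, 0.24906534]), 'orientation': array([-1.79886858e+02, -1.09205028e-02,  1.53656350e+02]), 'ft_force': array([-0.06161143, -1.19627002, -0.2727858 ]), 'ft_torque': array([-0.00322929,  0.03118628, -0.00775539]), 'grip_force': 0.0, 'finger_gap': 1.0023055422352556}
top {'fx': 494.0263288906925, 'fy': 494.0263288906925, 'cx': 257.09315918742976, 'cy': 188.00954056756862, 'R': array([[-8.16231510e-04, -9.99987284e-01,  4.97645331e-03],
       [-9.83442677e-01, -9.91145090e-05, -1.81219454e-01],
       [ 1.81217643e-01, -5.04197359e-03, -9.83430091e-01]]), 't': array([-0.22339648,  0.50416851,  1.02038804])}
side {'fx': 390.18708005453385, 'fy': 390.18708005453385, 'cx': 255.64450747461754, 'cy': 182.32852850834712, 'R': array([[ 0.98958044, -0.1439616 , -0.00236907],
       [-0.07062231, -0.4709819 , -0.8793114 ],
       [ 0.12547129,  0.87031667, -0.47624138]]), 't': array([-0.53554553,  0.01164817,  1.08511917])}
wrist {'fx': 297.3186396354542, 'fy': 297.3186396354542, 'cx': 258.21095201911464, 'cy': 189.90441587730217, 'mount': array([[ 7.29570900e-04, -9.63130467e-01, -2.69033774e-01,
         6.64894839e-02],
       [ 9.99998722e-01,  1.08534878e-03, -1.17369097e-03,
         2.62570909e-04],
       [ 1.42241301e-03, -2.69032574e-01,  9.63130028e-01,
        -1.23334235e-01],
       [ 0.00000000e+00,  0.00000000e+00,  0.00000000e+00,
         1.00000000e+00]])}
```

View pics/top0.png

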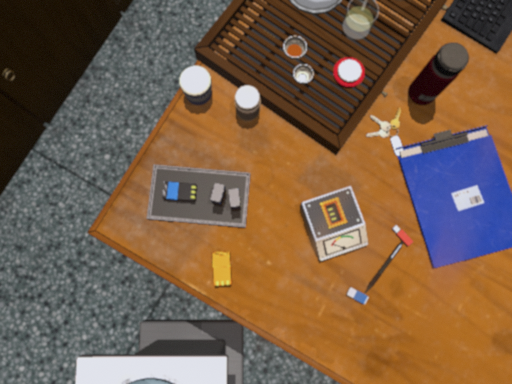

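View pics/side0.png

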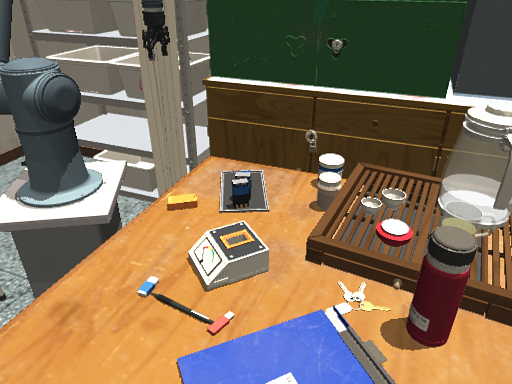

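Top view: the tray is around (199,196). The tipped pack is at about (181,191), with its blue label left and gold contacts right (193,192). The standing packs are at (218,194) and (235,198), and the tester slot is at (333,212). The orange look-alike at (222,268) is outside the tray, so it isn't the one. The dark block with the blue label, lying in the tray, fits the description. I'll confirm it in a crop.

```bash
python3 - <<'E'
import cv2,numpy as np
a=cv2.imread("pics/top0.png")
c1=cv2.resize(a[160:232,145:255],None,fx=7,fy=7,interpolation=cv2.INTER_CUBIC)[:, :780]
cv2.imwrite("pics/crop1.png",c1)
c2=cv2.resize(a[180:265,295:375],None,fx=7,fy=7,interpolation=cv2.INTER_CUBIC)
cv2.imwrite("pics/crop2.png",c2)
E
```

```text
(no output)
```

View pics/crop1.png

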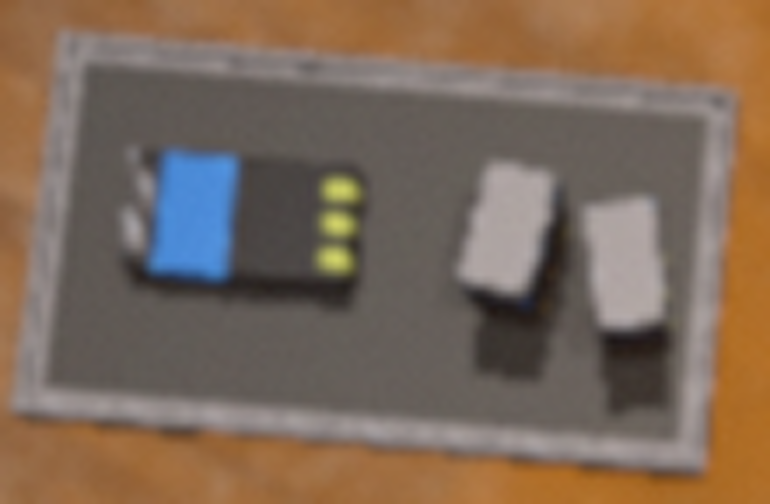

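View pics/crop2.png

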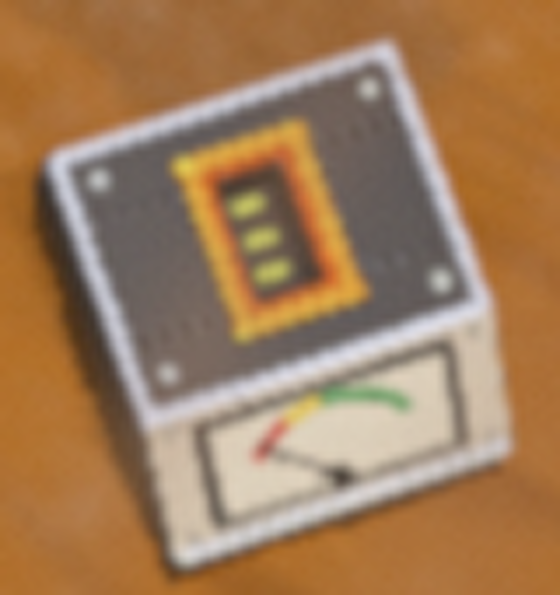

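The crop confirms the tipped pack: blue label at crop (195,215), three gold contacts at (338,225) to the right, ribbed end at left. The tester crop shows the orange-edged slot centred near (270,230) and the needle in the red.

```bash
cat > h.py <<'E'
import cv2,numpy as np
from station import arm, read_camera, camera_model
def ray(n,uv,z):
    m=camera_model(n);R,t=m["R"],m["t"];C=-R.T@t
    d=R.T@np.array([(uv[0]-m["cx"])/m["fx"],(uv[1]-m["cy"])/m["fy"],1])
    return C+d*(z-C[2])/d[2]
def proj(n,X):
    m=camera_model(n);c=m["R"]@np.asarray(X)+m["t"]
    return np.array([m["fx"]*c[0]/c[2]+m["cx"],m["fy"]*c[1]/c[2]+m["cy"]])
def mask(im,lo,hi,roi):
    h=cv2.inRange(cv2.cvtColor(im,cv2.COLOR_BGR2HSV),lo,hi);m=np.zeros_like(h);x0,y0,x1,y1=roi;m[y0:y1,x0:x1]=h[y0:y1,x0:x1];return m
def rect(n,m,z):
    p=cv2.findNonZero(cv2.morphologyEx(m,cv2.MORPH_OPEN,np.ones((2,2),np.uint8)))[:,0].astype(float)
    W=np.array([ray(n,q,z)[:2] for q in p])*1000
    r=cv2.minAreaRect(W.astype(np.float32));return r,W.mean(0),len(p)
E
python3 - <<'E'
from h import *
a=cv2.imread("pics/top0.png");s=cv2.imread("pics/side0.png")
B=rect("top",mask(a,(95,120,90),(125,255,255),(160,176,205,208)),.024);G=rect("top",mask(a,(22,110,110),(38,255,255),(184,176,202,208)),.024)
print("blue",B,"gold",G)
f=lambda x,y:ray("top",(145+x/7-.43,160+y/7-.43),.024)[:2]*1000
print("corners",[f(*p).round(1) for p in[(136,150),(128,278),(364,165),(356,290)]])
for n,im,roi in(("top",a,(318,192,352,232)),("side",s,(215,222,268,256))):
    print(n,"slot",rect(n,mask(im,(5,130,130),(24,255,255),roi),.058))
g=lambda x,y,z:ray("top",(295+x/7-.43,180+y/7-.43),z)[:2]*1000
print("tester top corners",[g(*p,.055).round(1) for p in[(50,160),(392,42),(490,300),(150,420)]])
k=lambda x,y:ray("top",(145+x/7-.43,160+y/7-.43),.074)[:2]*1000
print("nbrs",k(508,230).round(),k(627,264).round(),"tray",[ray("top",(145+x/7,160+y/7),.007)[:2].round(3) for x,y in[(60,35),(735,95),(705,468),(15,412)]])
E
```

```text
blue (((500.59503173828125, -38.984493255615234), (24.491559982299805, 38.950584411621094), 86.47740936279297), array([500.38371014, -39.30588859]), 197) gold (((497.23699951171875, -85.27571105957031), (7.895651340484619, 27.016841888427734), 85.67871856689453), array([498.0141115 , -85.41063889]), 29)
corners [array([524., -18.]), array([483.1, -16.8]), array([519.2, -90. ]), array([479.3, -88.4])]
top slot (((457.8974914550781, -383.07373046875), (80.58642578125, 41.909950256347656), 18.57077980041504), array([ 449.11915006, -385.87526746]), 377)
side slot (((457.1797180175781, -377.1736145019531), (84.56078338623047, 109.80125427246094), 81.52452850341797), array([ 470.06579608, -372.01506833]), 532)
tester top corners [array([ 471.3, -318.6]), array([ 507.9, -424.2]), array([ 428.5, -451.1]), array([ 392.3, -347.3])]
nbrs [ 490. -140.] [ 479. -175.] tray [array([0.564, 0.01 ]), array([ 0.544, -0.208]), array([ 0.424, -0.199]), array([0.442, 0.02 ])]
```

>>> {"api": "servo_tool", "payload": {
  "increments": [
    {"dx": 0.48,"dy": -1,"rz": 0.18,"fingers": 0.65},
    {"dx": 0.48,"dy": -1,"rz": 0.18,"fingers": 0.65},
    {"dx": 0.48,"dy": -1,"rz": 0.18,"fingers": 0.65},
    {"dx": 0.48,"dy": -1,"rz": 0.18,"fingers": 0.65},
    {"dx": 0.48,"dy": -1,"rz": 0.18,"fingers": 0.65},
    {"dx": 0.48,"dy": -1,"rz": 0.18,"fingers": 0.65},
    {"dx": 0.48,"dy": -1,"rz": 0.18,"fingers": 0.65},
    {"dx": 0.48,"dy": -1,"rz": 0.18,"fingers": 0.65}
  ]
}}

```text
schema error: expected keys fingers, dx, dy, dz, rx, ry, rz
```

>>> {"api": "servo_tool", "payload": {
  "increments": [
    {"dx": 0.48,"dy": -1,"rz": 0.1337,"fingers": 0.65},
    {"dx": 0.48,"dy": -1,"rz": 0.1337,"fingers": 0.65},
    {"dx": 0.48,"dy": -1,"rz": 0.1337,"fingers": 0.65},
    {"dx": 0.48,"dy": -1,"rz": 0.1337,"fingers": 0.65},
    {"dx": 0.48,"dy": -1,"rz": 0.1337,"fingers": 0.65},
    {"dx": 0.48,"dy": -1,"rz": 0.1337,"fingers": 0.65},
    {"dx": 0.48,"dy": -1,"rz": 0.1337,"fingers": 0.65},
    {"dx": 0.48,"dy": -1,"rz": 0.1337,"fingers": 0.65}
  ]
}}

```text
schema error: expected keys fingers, dx, dy, dz, rx, ry, rz
```

```bash
python3 - <<'E'
from h import *
print(arm.observe()["qpos"])
a=cv2.imread("pics/top0.png")
hsv=cv2.cvtColor(a,cv2.COLOR_BGR2HSV)
for lo in (120,150,180):
    m=mask(a,(5,lo,lo),(30,255,255),(315,188,352,232))
    n,l,st,c=cv2.connectedComponentsWithStats(m)
    i=1+np.argmax(st[1:,4]);print(lo,st[i],c[i]);print(rect("top",(l==i).astype(np.uint8)*255,.058))
    # inner hole: dark pixels inside hull
    q=cv2.findContours((l==i).astype(np.uint8),cv2.RETR_CCOMP,cv2.CHAIN_APPROX_NONE)
    for k,h in zip(q[0],q[1][0]):
        if h[3]>=0 and len(k)>15: print("hole",cv2.minAreaRect(k))
E
```

```text
[ 5.73360107e+01  2.16590346e+01  4.57028168e+00  7.30198912e+01
 -1.09409788e-03  8.36819938e+01]
120 [320 197  28  32 392] [333.18622449 212.30102041]
(((447.6414794921875, -386.56988525390625), (59.01873779296875, 42.67116165161133), 18.757051467895508), array([ 447.59656727, -386.76160353]), 392)
hole ((332.9999694824219, 212.5), (19.37297248840332, 11.368169784545898), 70.34617614746094)
150 [320 198  27  30 311] [333.21543408 212.12540193]
(((447.3716125488281, -386.7309875488281), (56.81428527832031, 40.76656723022461), 18.467369079589844), array([ 447.96926834, -386.8328916 ]), 311)
hole ((333.0500183105469, 212.65000915527344), (20.23857307434082, 12.332881927490234), 71.56504821777344)
180 [323 201  14  11  37] [327.64864865 204.13513514]
(((464.87652587890625, -373.0851135253906), (11.29404354095459, 26.066299438476562), 48.18003463745117), array([ 464.66496905, -373.41231341]), 30)
```

>>> {"api": "servo_tool", "payload": {
  "increments": [
    {"dx": 0.48,"dy": -1,"dz": 0,"rx": 0,"ry": 0,"rz": 0.18,"fingers": 0.65},
    {"dx": 0.48,"dy": -1,"dz": 0,"rx": 0,"ry": 0,"rz": 0.18,"fingers": 0.65},
    {"dx": 0.48,"dy": -1,"dz": 0,"rx": 0,"ry": 0,"rz": 0.18,"fingers": 0.65},
    {"dx": 0.48,"dy": -1,"dz": 0,"rx": 0,"ry": 0,"rz": 0.18,"fingers": 0.65},
    {"dx": 0.48,"dy": -1,"dz": 0,"rx": 0,"ry": 0,"rz": 0.18,"fingers": 0.65},
    {"dx": 0.48,"dy": -1,"dz": 0,"rx": 0,"ry": 0,"rz": 0.18,"fingers": 0.65},
    {"dx": 0.48,"dy": -1,"dz": 0,"rx": 0,"ry": 0,"rz": 0.18,"fingers": 0.65},
    {"dx": 0.48,"dy": -1,"dz": 0,"rx": 0,"ry": 0,"rz": 0.18,"fingers": 0.65}
  ]
}}

```text
time_s: 0.9
eef_pos: [0.3756, 0.2634, 0.2497]
orientation: [180.0, -0.1, -142.5]
ft_force: [0.9, 1.1, 0.3]
finger_gap: 0.651
grip_force: 0.0
```

>>> {"api": "servo_tool", "payload": {
  "increments": [
    {"dx": 0.48,"dy": -1,"dz": 0,"rx": 0,"ry": 0,"rz": 0.1337,"fingers": 0.65},
    {"dx": 0.48,"dy": -1,"dz": 0,"rx": 0,"ry": 0,"rz": 0.1337,"fingers": 0.65},
    {"dx": 0.48,"dy": -1,"dz": 0,"rx": 0,"ry": 0,"rz": 0.1337,"fingers": 0.65},
    {"dx": 0.48,"dy": -1,"dz": 0,"rx": 0,"ry": 0,"rz": 0.1337,"fingers": 0.65},
    {"dx": 0.48,"dy": -1,"dz": 0,"rx": 0,"ry": 0,"rz": 0.1337,"fingers": 0.65},
    {"dx": 0.48,"dy": -1,"dz": 0,"rx": 0,"ry": 0,"rz": 0.1337,"fingers": 0.65},
    {"dx": 0.48,"dy": -1,"dz": 0,"rx": 0,"ry": 0,"rz": 0.1337,"fingers": 0.65},
    {"dx": 0.48,"dy": -1,"dz": 0,"rx": 0,"ry": 0,"rz": 0.1337,"fingers": 0.65}
  ]
}}

```text
time_s: 1.7
eef_pos: [0.4959, 0.013, 0.2494]
orientation: [180.0, -0.0, -94.8]
ft_force: [-0.6, 0.5, -0.2]
finger_gap: 0.648
grip_force: 0.0
```

>>> {"api": "servo_tool", "payload": {
  "increments": [
    {"dx": 0.027,"dy": -0.18,"dz": -0.52,"rx": -0.1248,"ry": 0.0075,"rz": 0,"fingers": 0.65},
    {"dx": 0.027,"dy": -0.18,"dz": -0.52,"rx": -0.1248,"ry": 0.0075,"rz": 0,"fingers": 0.65},
    {"dx": 0.027,"dy": -0.18,"dz": -0.52,"rx": -0.1248,"ry": 0.0075,"rz": 0,"fingers": 0.65},
    {"dx": 0.027,"dy": -0.18,"dz": -0.52,"rx": -0.1248,"ry": 0.0075,"rz": 0,"fingers": 0.65},
    {"dx": 0.027,"dy": -0.18,"dz": -0.52,"rx": -0.1248,"ry": 0.0075,"rz": 0,"fingers": 0.65},
    {"dx": 0.027,"dy": -0.18,"dz": -0.52,"rx": -0.1248,"ry": 0.0075,"rz": 0,"fingers": 0.65},
    {"dx": 0.027,"dy": -0.18,"dz": -0.52,"rx": -0.1248,"ry": 0.0075,"rz": 0,"fingers": 0.65},
    {"dx": 0.027,"dy": -0.18,"dz": -0.52,"rx": -0.1248,"ry": 0.0075,"rz": 0,"fingers": 0.65}
  ]
}}

```text
time_s: 2.5
eef_pos: [0.5023, -0.0295, 0.1205]
orientation: [-178.8, -44.9, -95.1]
ft_force: [0.7, 0.5, 0.3]
finger_gap: 0.651
grip_force: 0.0
```

```bash
python3 - <<'E'
from h import *
from scipy.spatial.transform import Rotation as Rn
o=arm.observe();R=Rn.from_euler("xyz",o["orientation"],degrees=True).as_matrix()
print(o["eef_pos"],o["qpos"].round(1));print(R.round(3))
E
```

```text
[ 0.50227666 -0.02951023  0.12052351] [ 12.2  31.1 -14.9  59.  -42.8 -67.3]
[[-0.063 -0.997 -0.042]
 [-0.706  0.074 -0.705]
 [ 0.706 -0.015 -0.708]]
```

>>> {"api": "servo_tool", "payload": {
  "increments": [
    {"dx": 0,"dy": 0,"dz": -0.1,"rx": 0,"ry": 0,"rz": 0,"fingers": 0.65},
    {"dx": 0,"dy": 0,"dz": -0.18,"rx": 0,"ry": 0,"rz": 0,"fingers": 0.65},
    {"dx": 0,"dy": 0,"dz": -0.24,"rx": 0,"ry": 0,"rz": 0,"fingers": 0.65},
    {"dx": 0,"dy": 0,"dz": -0.28,"rx": 0,"ry": 0,"rz": 0,"fingers": 0.65},
    {"dx": 0,"dy": 0,"dz": -0.31,"rx": 0,"ry": 0,"rz": 0,"fingers": 0.65},
    {"dx": 0,"dy": 0,"dz": -0.34,"rx": 0,"ry": 0,"rz": 0,"fingers": 0.65},
    {"dx": 0,"dy": 0,"dz": -0.36,"rx": 0,"ry": 0,"rz": 0,"fingers": 0.65},
    {"dx": 0,"dy": 0,"dz": -0.36,"rx": 0,"ry": 0,"rz": 0,"fingers": 0.65}
  ]
}}

```text
time_s: 3.3
eef_pos: [0.5018, -0.0298, 0.0297]
orientation: [-178.9, -45.0, -95.0]
ft_force: [0.1, 0.3, 0.6]
finger_gap: 0.653
grip_force: 0.0
```

```bash
python3 - <<'E'
from h import *
a=read_camera("top");s=read_camera("wrist");cv2.imwrite("pics/top1.png",a)
print(arm.observe()["eef_pos"])
c=cv2.resize(a[150:230,145:255],None,fx=4,fy=4,interpolation=cv2.INTER_CUBIC)
w=cv2.resize(s,(427,320))
cv2.imwrite("pics/v1.png",np.hstack([c[:320],w])[:, :800])
E
```

```text
[ 0.50211998 -0.02964111  0.0302478 ]
```

View pics/v1.png

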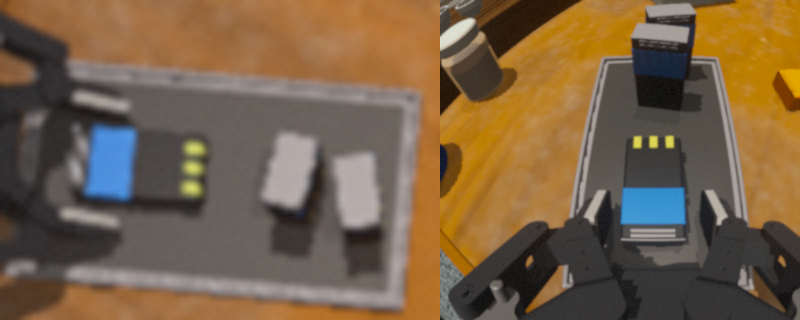

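The pads straddle the label half of the pack: crop left image, pads at (100,100) and (90,218), label at (110,162). The pack hasn't moved. I'll lower 2 mm and close.

>>> {"api": "servo_tool", "payload": {
  "increments": [
    {"dx": 0,"dy": -0.004,"dz": -0.008,"rx": 0,"ry": 0,"rz": 0,"fingers": 0.6},
    {"dx": 0,"dy": -0.004,"dz": -0.008,"rx": 0,"ry": 0,"rz": 0,"fingers": 0.5},
    {"dx": 0,"dy": -0.004,"dz": -0.008,"rx": 0,"ry": 0,"rz": 0,"fingers": 0.4},
    {"dx": 0,"dy": -0.004,"dz": -0.008,"rx": 0,"ry": 0,"rz": 0,"fingers": 0.2},
    {"dx": 0,"dy": -0.004,"dz": -0.008,"rx": 0,"ry": 0,"rz": 0,"fingers": 0},
    {"dx": 0,"dy": -0.004,"dz": -0.008,"rx": 0,"ry": 0,"rz": 0,"fingers": 0},
    {"dx": 0,"dy": -0.004,"dz": -0.008,"rx": 0,"ry": 0,"rz": 0,"fingers": 0},
    {"dx": 0,"dy": -0.004,"dz": -0.008,"rx": 0,"ry": 0,"rz": 0,"fingers": 0}
  ],
  "force": 80
}}

```text
time_s: 4.2
eef_pos: [0.5022, -0.0307, 0.0285]
orientation: [-178.9, -45.0, -95.0]
ft_force: [-0.8, 1.9, 6.3]
finger_gap: 0.419
grip_force: 80.3
```

>>> {"api": "servo_tool", "payload": {
  "increments": [
    {"dx": 0,"dy": 0,"dz": 0,"rx": 0,"ry": 0,"rz": 0,"fingers": 0},
    {"dx": 0,"dy": 0,"dz": 0.05,"rx": 0,"ry": 0,"rz": 0,"fingers": 0},
    {"dx": 0,"dy": 0,"dz": 0.1,"rx": 0,"ry": 0,"rz": 0,"fingers": 0},
    {"dx": 0,"dy": 0,"dz": 0.2,"rx": 0,"ry": 0,"rz": 0,"fingers": 0},
    {"dx": 0,"dy": 0,"dz": 0.35,"rx": 0,"ry": 0,"rz": 0,"fingers": 0},
    {"dx": 0,"dy": 0,"dz": 0.5,"rx": 0,"ry": 0,"rz": 0,"fingers": 0},
    {"dx": 0,"dy": 0,"dz": 0.7,"rx": 0,"ry": 0,"rz": 0,"fingers": 0},
    {"dx": 0,"dy": 0,"dz": 0.9,"rx": 0,"ry": 0,"rz": 0,"fingers": 0}
  ]
}}

```text
time_s: 5.0
eef_pos: [0.501, -0.0309, 0.2554]
orientation: [-179.0, -45.0, -95.0]
ft_force: [0.6, 0.4, -1.3]
finger_gap: 0.424
grip_force: 79.9
```

>>> {"api": "servo_tool", "payload": {
  "increments": [
    {"dx": -0.2,"dy": -0.4,"dz": 0,"rx": 0.1247,"ry": -0.0093,"rz": 0,"fingers": 0},
    {"dx": -0.2,"dy": -0.4,"dz": 0,"rx": 0.1247,"ry": -0.0093,"rz": 0,"fingers": 0},
    {"dx": -0.2,"dy": -0.4,"dz": 0,"rx": 0.1247,"ry": -0.0093,"rz": 0,"fingers": 0},
    {"dx": -0.2,"dy": -0.4,"dz": 0,"rx": 0.1247,"ry": -0.0093,"rz": 0,"fingers": 0},
    {"dx": -0.2,"dy": -0.4,"dz": 0,"rx": 0.1247,"ry": -0.0093,"rz": 0,"fingers": 0},
    {"dx": -0.2,"dy": -0.4,"dz": 0,"rx": 0.1247,"ry": -0.0093,"rz": 0,"fingers": 0},
    {"dx": -0.2,"dy": -0.4,"dz": 0,"rx": 0.1247,"ry": -0.0093,"rz": 0,"fingers": 0}
  ]
}}

```text
time_s: 5.7
eef_pos: [0.4512, -0.1324, 0.2538]
orientation: [-179.4, -0.0, -95.0]
ft_force: [0.6, 0.2, -1.5]
finger_gap: 0.42
grip_force: 80.4
```

>>> {"api": "servo_tool", "payload": {
  "increments": [
    {"dx": 0,"dy": -0.4,"dz": 0,"rx": 0,"ry": 0,"rz": -0.18,"fingers": 0},
    {"dx": 0,"dy": -0.4,"dz": 0,"rx": 0,"ry": 0,"rz": -0.18,"fingers": 0},
    {"dx": 0,"dy": -0.4,"dz": 0,"rx": 0,"ry": 0,"rz": -0.18,"fingers": 0},
    {"dx": 0,"dy": -0.4,"dz": 0,"rx": 0,"ry": 0,"rz": -0.18,"fingers": 0},
    {"dx": 0,"dy": -0.4,"dz": 0,"rx": 0,"ry": 0,"rz": -0.18,"fingers": 0},
    {"dx": 0,"dy": -0.4,"dz": 0,"rx": 0,"ry": 0,"rz": -0.18,"fingers": 0},
    {"dx": 0,"dy": -0.4,"dz": 0,"rx": 0,"ry": 0,"rz": -0.18,"fingers": 0},
    {"dx": 0,"dy": -0.4,"dz": 0,"rx": 0,"ry": 0,"rz": -0.18,"fingers": 0}
  ]
}}

```text
time_s: 6.5
eef_pos: [0.4517, -0.2296, 0.2532]
orientation: [-179.4, -0.0, -159.7]
ft_force: [0.0, -0.0, -1.3]
finger_gap: 0.419
grip_force: 80.6
```

>>> {"api": "servo_tool", "payload": {
  "increments": [
    {"dx": 0,"dy": -0.3,"dz": 0,"rx": 0,"ry": 0,"rz": -0.18,"fingers": 0},
    {"dx": 0,"dy": -0.3,"dz": 0,"rx": 0,"ry": 0,"rz": -0.18,"fingers": 0},
    {"dx": 0,"dy": -0.3,"dz": 0,"rx": 0,"ry": 0,"rz": -0.18,"fingers": 0},
    {"dx": 0,"dy": -0.3,"dz": 0,"rx": 0,"ry": 0,"rz": -0.18,"fingers": 0},
    {"dx": 0,"dy": -0.3,"dz": 0,"rx": 0,"ry": 0,"rz": -0.18,"fingers": 0},
    {"dx": 0,"dy": -0.3,"dz": 0,"rx": 0,"ry": 0,"rz": -0.18,"fingers": 0},
    {"dx": 0,"dy": -0.3,"dz": 0,"rx": 0,"ry": 0,"rz": -0.18,"fingers": 0},
    {"dx": 0,"dy": -0.3,"dz": 0,"rx": 0,"ry": 0,"rz": -0.18,"fingers": 0}
  ]
}}

```text
time_s: 7.3
eef_pos: [0.4519, -0.3045, 0.2532]
orientation: [-179.4, -0.0, 135.5]
ft_force: [-0.1, -0.1, -0.8]
finger_gap: 0.421
grip_force: 80.8
```

```bash
python3 - <<'E'
from h import *
from scipy.spatial.transform import Rotation as Rn
o=arm.observe();R=Rn.from_euler("xyz",o["orientation"],degrees=True)
print(o["eef_pos"],o["qpos"].round(1),o["orientation"])
c,s=np.cos(np.radians(18.7)),np.sin(np.radians(18.7));xT=np.array([c,s,0]);yT=np.array([-s,c,0]);z=np.array([0,0,1])
T=Rn.from_matrix(np.c_[(yT-z)/2**.5,-0*xT,( -yT-z)/2**.5] if 0 else np.c_[(yT-z)/2**.5, np.cross((-yT-z)/2**.5,(yT-z)/2**.5),(-yT-z)/2**.5])
print((T*R.inv()).as_rotvec(degrees=True)/360)
E
```

```text
[ 0.45194039 -0.30449442  0.25318764] [-40.3  18.1   0.1  72.   -0.6   4.2] [-1.79353582e+02 -1.31989497e-03  1.35457997e+02]
[-0.10591355 -0.06841171 -0.06973485]
```

>>> {"api": "servo_tool", "payload": {
  "increments": [
    {"dx": -0.036,"dy": -0.271,"dz": 0,"rx": -0.1059,"ry": -0.0684,"rz": -0.0697,"fingers": 0},
    {"dx": -0.036,"dy": -0.271,"dz": -0.1,"rx": -0.1059,"ry": -0.0684,"rz": -0.0697,"fingers": 0},
    {"dx": -0.036,"dy": -0.271,"dz": -0.1,"rx": -0.1059,"ry": -0.0684,"rz": -0.0697,"fingers": 0},
    {"dx": -0.036,"dy": -0.271,"dz": -0.1,"rx": -0.1059,"ry": -0.0684,"rz": -0.0697,"fingers": 0},
    {"dx": -0.036,"dy": -0.271,"dz": -0.2,"rx": -0.1059,"ry": -0.0684,"rz": -0.0697,"fingers": 0},
    {"dx": -0.036,"dy": -0.271,"dz": -0.3,"rx": -0.1059,"ry": -0.0684,"rz": -0.0697,"fingers": 0},
    {"dx": -0.036,"dy": -0.271,"dz": -0.36,"rx": -0.1059,"ry": -0.0684,"rz": -0.0697,"fingers": 0},
    {"dx": -0.036,"dy": -0.271,"dz": -0.36,"rx": -0.1059,"ry": -0.0684,"rz": -0.0697,"fingers": 0}
  ]
}}

```text
time_s: 8.1
eef_pos: [0.4385, -0.3678, 0.1562]
orientation: [-179.3, 44.4, 109.6]
ft_force: [-1.3, 0.3, -1.6]
finger_gap: 0.419
grip_force: 80.7
```

```bash
python3 - <<'E'
from h import *
from scipy.spatial.transform import Rotation as Rn
a=read_camera("top");s=read_camera("side");w=read_camera("wrist");o=arm.observe()
for n,i in(("top",a),("side",s),("wrist",w)):cv2.imwrite(f"pics/{n}2.png",i)
R=Rn.from_euler("xyz",o["orientation"],degrees=True).as_matrix();print(o["eef_pos"],o["qpos"].round(1));print(R.round(3))
c=cv2.resize(a[165:265,290:390],(400,400),interpolation=cv2.INTER_CUBIC);d=cv2.resize(s[190:290,180:280],(400,400),interpolation=cv2.INTER_CUBIC)
cv2.imwrite("pics/v2.png",np.hstack([c,d]))
E
```

```text
[ 0.44424797 -0.37375121  0.16475506] [-34.    5.8 -50.   -4.4 -25.3  28.1]
[[-0.23   0.946  0.229]
 [ 0.668  0.325 -0.67 ]
 [-0.708 -0.001 -0.706]]
```

View pics/v2.png

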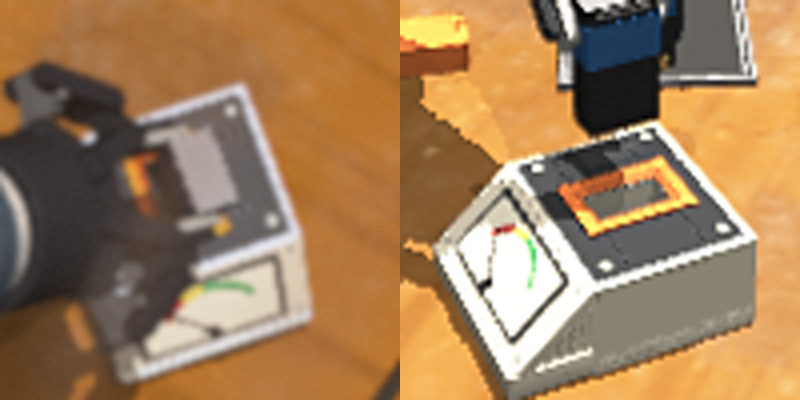

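```bash
python3 - <<'E'
from h import *
a=cv2.imread("pics/top2.png")
hsv=cv2.cvtColor(a,cv2.COLOR_BGR2HSV)
print(a[207,341],a[200,352],hsv[207,341])
for th in(105,120,135):
    m=cv2.inRange(hsv,(0,0,th),(180,60,255));k=np.zeros_like(m);k[192:222,329:354]=m[192:222,329:354]
    k=cv2.morphologyEx(k,cv2.MORPH_OPEN,np.ones((5,5),np.uint8))
    n,l,st,c=cv2.connectedComponentsWithStats(k);i=l[207,341]
    print(th,st[i],c[i],rect("top",(l==i).astype(np.uint8)*255,.177)[:2])
f=lambda x,y,z:ray("top",(290+x/4-.4,165+y/4-.4),z)[:2]*1000
q=[f(*p,.177) for p in[(170,137),(215,122),(240,200),(193,215)]];print(np.round(q,1),np.mean(q,0))
# side: predict pack corners
c,s=np.cos(np.radians(18.7)),np.sin(np.radians(18.7));x=np.array([c,s,0]);y=np.array([-s,c,0])
for cz in(.106,.177):
  for sx,sy in((-1,-1),(1,-1),(-1,1)):
    P=np.array([.4442,-.3738,0])-.015*y+sx*.019*x+sy*.0105*y;P[2]=cz
    u=proj("side",P);print(cz,sx,sy,((u-[180,190])*4).round(),"top",((proj("top",P)-[290,165])*4).round())
E
```

```text
[160 164 178] [ 96  98 106] [  7  26 178]
105 [332 192  22  29 401] [342.34164589 204.25685786] (((443.92041015625, -385.933349609375), (40.20737075805664, 53.15204620361328), 89.98693084716797), array([ 447.1305771 , -385.12775226]))
120 [333 197  16  24 252] [340.59126984 207.52777778] (((440.0543518066406, -382.4195861816406), (45.03419876098633, 22.615625381469727), 17.982097625732422), array([ 440.90804093, -381.62474897]))
135 [333 198  16  19 214] [340.48598131 206.79906542] (((442.8511962890625, -381.389892578125), (39.263275146484375, 20.950586318969727), 18.668317794799805), array([ 442.28333324, -381.46970591]))
[[ 459.3 -364.3]
 [ 466.5 -385.8]
 [ 429.4 -396.3]
 [ 422.3 -374. ]] [ 444.37138566 -380.09827578]
0.106 -1 -1 [201. 135.] top [227. 207.]
0.106 1 -1 [274. 114.] top [200. 136.]
0.106 -1 1 [184. 112.] top [188. 220.]
0.177 -1 -1 [196.   4.] top [255. 188.]
0.177 1 -1 [272. -15.] top [226. 112.]
0.177 -1 1 [178. -16.] top [213. 202.]
```

The pack is upright above the slot. Crop left shows its grey end at (205,169). Crop right shows the contact end down at (225,125). The arm was still settling in that frame, so I'll measure again.

```bash
cat >> h.py <<'E'
def packtop(a,ztop,c=None):
    hsv=cv2.cvtColor(a,cv2.COLOR_BGR2HSV)
    for th in(130,140,150):
        m=cv2.inRange(hsv,(0,0,th),(180,60,255));k=np.zeros_like(m);k[190:228,325:358]=m[190:228,325:358]
        k=cv2.morphologyEx(k,cv2.MORPH_OPEN,np.ones((5,5),np.uint8))
        n,l,st,c=cv2.connectedComponentsWithStats(k);i=1+np.argmax(st[1:,4])
        r=rect("top",(l==i).astype(np.uint8)*255,ztop);print(th,c[i].round(1),np.round(r[0][0],1),np.round(r[0][1],1),round(r[0][2],1),r[1].round(1))
E
python3 - <<'E'
from h import *
read_camera("top");o0=arm.observe();a=read_camera("top");s=read_camera("side");o=arm.observe()
cv2.imwrite("pics/top3.png",a);cv2.imwrite("pics/side3.png",s)
print(o0["eef_pos"],o["eef_pos"],o["orientation"],o["qpos"].round(1))
packtop(a,o["eef_pos"][2]+.0126)
E
```

```text
[ 0.4450165  -0.37469611  0.16594831] [ 0.44503624 -0.37523521  0.1663004 ] [179.86100064  45.23233894 108.75364939] [-34.1   5.7 -49.9  -4.5 -25.3  28.1]
130 [344.7 202.2] [ 450.8 -389.1] [40.9 22.6] 15.1 [ 450.7 -389.3]
140 [344.7 202.3] [ 451.3 -389.3] [41.4 20.9] 19.8 [ 450.6 -389.3]
150 [344.8 202.6] [ 450.4 -389.5] [38. 20.] 18.2 [ 449.9 -389.5]
```

```bash
python3 - <<'E'
from h import *
for f in("side0",):
  s=cv2.imread(f"pics/{f}.png")
  for lo in(120,150):
    for hi in (16,24):
      m=mask(s,(5,lo,lo),(hi,255,255),(217,226,258,254));n,l,st,c=cv2.connectedComponentsWithStats(m);i=1+np.argmax(st[1:,4])
      print(st[i],rect("side",(l==i).astype(np.uint8)*255,.058)[:2])
a=cv2.imread("pics/top0.png")
hull=mask(a,(5,120,120),(30,255,255),(318,195,350,231));p=cv2.approxPolyDP(cv2.convexHull(cv2.findNonZero(hull)),2.5,True)[:,0];print([ray("top",q,.058)[:2].round(4)*1000 for q in p])
s=cv2.imread("pics/side3.png");t=cv2.imread("pics/top3.png")
d=cv2.resize(s[165:245,205:285],(600,600),interpolation=cv2.INTER_CUBIC);cv2.imwrite("pics/v3.png",d)
c,sn=np.cos(np.radians(18.7)),np.sin(np.radians(18.7));x=np.array([c,sn,0]);y=np.array([-sn,c,0])
for cz in(.1079,.1789):
  for sx,sy in((-1,-1),(1,-1),(-1,1)):
    P=np.array([.4503,-.3894,cz])+sx*.019*x+sy*.0105*y
    print(cz,sx,sy,((proj("side",P)+.5-[205,165])*7.5).round())
E
```

```text
[224 232  26  14  69] (((452.2755126953125, -380.515380859375), (22.861888885498047, 46.317752838134766), 77.05777740478516), array([ 461.14678668, -383.68916019]))
[219 229  36  20 225] (((447.62066650390625, -390.55206298828125), (57.7566032409668, 43.45924758911133), 19.691133499145508), array([ 447.38595693, -386.11826479]))
[250 226   8   9  36] (((486.9314880371094, -364.3318786621094), (21.115676879882812, 12.467937469482422), 81.52859497070312), array([ 488.8073235 , -362.09320678]))
[219 230  35  19 198] (((447.5750427246094, -390.271484375), (57.622337341308594, 41.76138687133789), 18.582782745361328), array([ 447.05585629, -385.45544595]))
[array([ 429. , -413.3]), array([ 416.3, -374.9]), array([ 486.8, -353.4]), array([ 482.5, -395.9])]
0.1079 -1 -1 [199. 440.]
0.1079 1 -1 [335. 401.]
0.1079 -1 1 [166. 399.]
0.1789 -1 -1 [190. 194.]
0.1789 1 -1 [332. 159.]
0.1789 -1 1 [155. 157.]
```

View pics/v3.png

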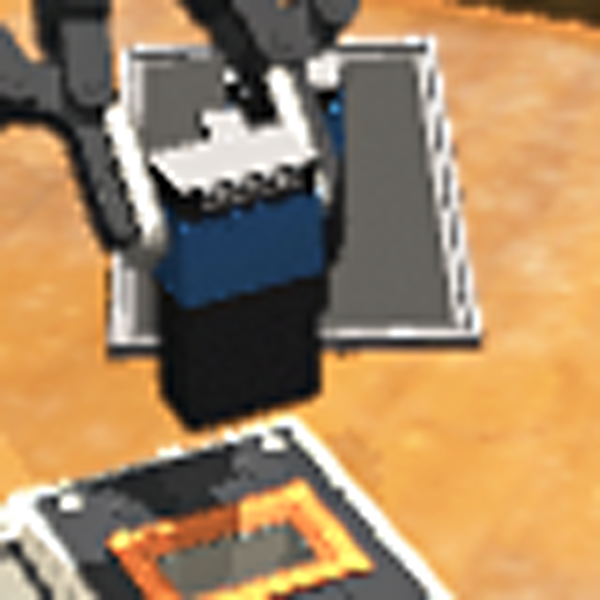

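The contact end is down, and the corners match the predicted ones to about 2 px. Next I correct sideways by (-2.3, +3.0) mm and go down to just above the mouth.

>>> {"api": "servo_tool", "payload": {
  "increments": [
    {"dx": -0.009,"dy": 0.012,"dz": -0.04,"rx": 0,"ry": 0,"rz": 0,"fingers": 0},
    {"dx": -0.009,"dy": 0.012,"dz": -0.08,"rx": 0,"ry": 0,"rz": 0,"fingers": 0},
    {"dx": -0.009,"dy": 0.012,"dz": -0.12,"rx": 0,"ry": 0,"rz": 0,"fingers": 0},
    {"dx": -0.009,"dy": 0.012,"dz": -0.15,"rx": 0,"ry": 0,"rz": 0,"fingers": 0},
    {"dx": -0.009,"dy": 0.012,"dz": -0.168,"rx": 0,"ry": 0,"rz": 0,"fingers": 0},
    {"dx": -0.009,"dy": 0.012,"dz": -0.168,"rx": 0,"ry": 0,"rz": 0,"fingers": 0},
    {"dx": -0.009,"dy": 0.012,"dz": -0.168,"rx": 0,"ry": 0,"rz": 0,"fingers": 0},
    {"dx": -0.009,"dy": 0.012,"dz": -0.168,"rx": 0,"ry": 0,"rz": 0,"fingers": 0}
  ]
}}

```text
time_s: 9.2
eef_pos: [0.4411, -0.3707, 0.1217]
orientation: [-179.9, 45.1, 108.9]
ft_force: [0.7, 0.8, -1.4]
finger_gap: 0.418
grip_force: 80.7
```

```bash
python3 - <<'E'
from h import *
for _ in range(3): read_camera("top")
a=read_camera("top");s=read_camera("side");o=arm.observe()
cv2.imwrite("pics/top4.png",a);cv2.imwrite("pics/side4.png",s)
print(o["eef_pos"],o["orientation"],o["qpos"].round(1),o["ft_force"])
packtop(a,o["eef_pos"][2]+.0126)
c=cv2.resize(a[180:230,310:360],(400,400),interpolation=cv2.INTER_CUBIC);d=cv2.resize(s[190:260,205:275],(400,400),interpolation=cv2.INTER_CUBIC)
cv2.imwrite("pics/v4.png",np.hstack([c,d]))
E
```

```text
[ 0.44079581 -0.37048351  0.12127792] [-179.91744251   45.03104688  108.93429639] [-33.9  10.4 -53.9 -12.7 -25.4  28.2] [-0.58269439  0.02629692 -0.82893257]
130 [338.9 208.4] [ 445.3 -385.8] [39.8 22.2] 18.7 [ 445.3 -386. ]
140 [339.  208.4] [ 445.8 -386. ] [39.4 21.1] 20.2 [ 445.3 -386.1]
150 [339.  208.3] [ 446.  -386.1] [37.1 20.1] 16.8 [ 445.5 -386.1]
```

View pics/v4.png

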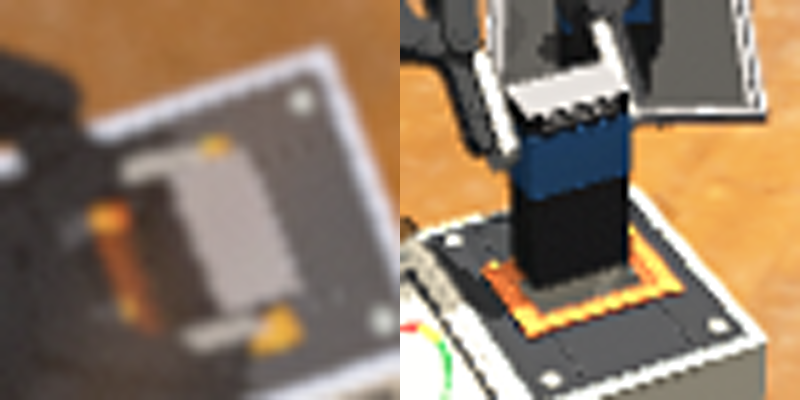

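Side crop shows the pack hovering about 5 mm above the mouth and about 2.5 mm short in +x, which agrees with the top measurement. I'll correct that and enter gently.

>>> {"api": "servo_tool", "payload": {
  "increments": [
    {"dx": 0.01,"dy": -0.001,"dz": 0,"rx": 0,"ry": 0,"rz": 0,"fingers": 0},
    {"dx": 0.01,"dy": -0.001,"dz": 0,"rx": 0,"ry": 0,"rz": 0,"fingers": 0},
    {"dx": 0.01,"dy": -0.001,"dz": -0.008,"rx": 0,"ry": 0,"rz": 0,"fingers": 0},
    {"dx": 0.01,"dy": -0.001,"dz": -0.016,"rx": 0,"ry": 0,"rz": 0,"fingers": 0},
    {"dx": 0.01,"dy": -0.001,"dz": -0.024,"rx": 0,"ry": 0,"rz": 0,"fingers": 0},
    {"dx": 0.01,"dy": -0.001,"dz": -0.032,"rx": 0,"ry": 0,"rz": 0,"fingers": 0},
    {"dx": 0.01,"dy": -0.001,"dz": -0.036,"rx": 0,"ry": 0,"rz": 0,"fingers": 0},
    {"dx": 0.01,"dy": -0.001,"dz": -0.036,"rx": 0,"ry": 0,"rz": 0,"fingers": 0}
  ]
}}

```text
time_s: 10.25
eef_pos: [0.4432, -0.3707, 0.1119]
orientation: [-179.9, 45.0, 108.9]
ft_force: [-0.1, -0.2, -1.0]
finger_gap: 0.42
grip_force: 80.9
```

>>> {"api": "servo_tool", "payload": {
  "increments": [
    {"dx": 0,"dy": 0,"dz": -0.006,"rx": 0,"ry": 0,"rz": 0,"fingers": 0},
    {"dx": 0,"dy": 0,"dz": -0.012,"rx": 0,"ry": 0,"rz": 0,"fingers": 0},
    {"dx": 0,"dy": 0,"dz": -0.018,"rx": 0,"ry": 0,"rz": 0,"fingers": 0},
    {"dx": 0,"dy": 0,"dz": -0.024,"rx": 0,"ry": 0,"rz": 0,"fingers": 0},
    {"dx": 0,"dy": 0,"dz": -0.024,"rx": 0,"ry": 0,"rz": 0,"fingers": 0}
  ]
}}

```text
time_s: 10.75
eef_pos: [0.4432, -0.3707, 0.1059]
orientation: [-179.9, 45.0, 108.9]
ft_force: [0.3, 0.3, -1.6]
finger_gap: 0.416
grip_force: 80.8
```

>>> {"api": "servo_tool", "payload": {
  "increments": [
    {"dx": 0,"dy": 0,"dz": -0.006,"rx": 0,"ry": 0,"rz": 0,"fingers": 0},
    {"dx": 0,"dy": 0,"dz": -0.012,"rx": 0,"ry": 0,"rz": 0,"fingers": 0},
    {"dx": 0,"dy": 0,"dz": -0.018,"rx": 0,"ry": 0,"rz": 0,"fingers": 0},
    {"dx": 0,"dy": 0,"dz": -0.024,"rx": 0,"ry": 0,"rz": 0,"fingers": 0},
    {"dx": 0,"dy": 0,"dz": -0.03,"rx": 0,"ry": 0,"rz": 0,"fingers": 0},
    {"dx": 0,"dy": 0,"dz": -0.03,"rx": 0,"ry": 0,"rz": 0,"fingers": 0}
  ]
}}

```text
time_s: 11.35
eef_pos: [0.4431, -0.3707, 0.0983]
orientation: [-179.9, 45.0, 108.9]
ft_force: [1.5, -1.1, -2.1]
finger_gap: 0.421
grip_force: 80.7
```

```bash
python3 - <<'E'
from h import *
a=read_camera("top");s=read_camera("side");o=arm.observe()
print(o["eef_pos"],o["orientation"],o["qpos"].round(1),o["ft_force"],o["ft_torque"])
packtop(a,o["eef_pos"][2]+.0126)
c=cv2.resize(a[180:230,310:360],(400,400),interpolation=cv2.INTER_CUBIC);d=cv2.resize(s[200:270,205:275],(400,400),interpolation=cv2.INTER_CUBIC)
cv2.imwrite("pics/v5.png",np.hstack([c,d]))
E
```

```text
[ 0.4431793  -0.37068405  0.09839781] [-179.89446571   45.00285023  108.94734064] [-33.7  13.6 -55.  -17.  -25.5  28.4] [ 0.50094742 -1.03932658 -2.45401621] [0.51898434 0.16299211 0.03391921]
130 [336.8 209.1] [ 447.4 -385.6] [38.5 22.5] 16.6 [ 447.1 -385.7]
140 [336.9 208.8] [ 447.7 -386.1] [39.2 20.8] 20.2 [ 447.6 -385.8]
150 [337.1 208.9] [ 447.4 -386.3] [37.7 20. ] 16.6 [ 447.4 -386.3]
```

View pics/v5.png

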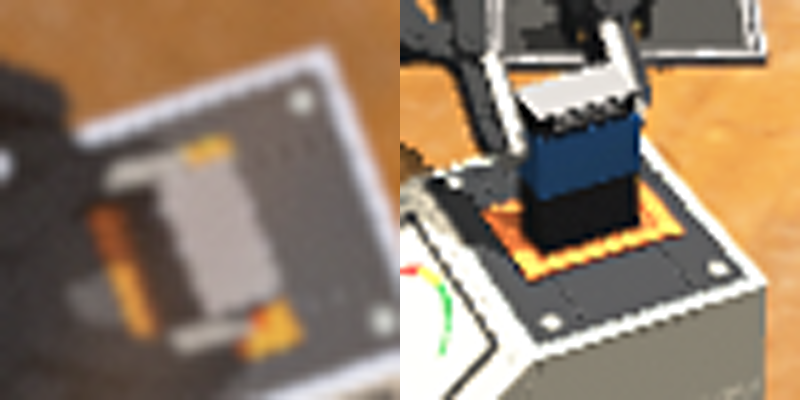

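The pack is well inside the slot (side crop, entry at (585,240)), with almost no force. Continuing onto the contacts.

>>> {"api": "servo_tool", "payload": {
  "increments": [
    {"dx": 0,"dy": 0,"dz": -0.006,"rx": 0,"ry": 0,"rz": 0,"fingers": 0},
    {"dx": 0,"dy": 0,"dz": -0.012,"rx": 0,"ry": 0,"rz": 0,"fingers": 0},
    {"dx": 0,"dy": 0,"dz": -0.018,"rx": 0,"ry": 0,"rz": 0,"fingers": 0},
    {"dx": 0,"dy": 0,"dz": -0.024,"rx": 0,"ry": 0,"rz": 0,"fingers": 0},
    {"dx": 0,"dy": 0,"dz": -0.024,"rx": 0,"ry": 0,"rz": 0,"fingers": 0}
  ]
}}

```text
time_s: 11.95
eef_pos: [0.4433, -0.3709, 0.0928]
orientation: [-179.9, 45.1, 108.9]
ft_force: [-1.6, 0.8, 3.2]
finger_gap: 0.42
grip_force: 81.2
```

>>> {"api": "servo_tool", "payload": {
  "increments": [
    {"dx": 0,"dy": 0,"dz": -0.004,"rx": 0,"ry": 0,"rz": 0,"fingers": 0},
    {"dx": 0,"dy": 0,"dz": -0.008,"rx": 0,"ry": 0,"rz": 0,"fingers": 0},
    {"dx": 0,"dy": 0,"dz": -0.008,"rx": 0,"ry": 0,"rz": 0,"fingers": 0}
  ]
}}

```text
time_s: 12.25
eef_pos: [0.4433, -0.3709, 0.0908]
orientation: [-179.9, 45.1, 108.9]
ft_force: [-1.7, -0.0, 3.7]
finger_gap: 0.42
grip_force: 81.3
```

>>> {"api": "servo_tool", "payload": {
  "increments": [
    {"dx": 0,"dy": 0,"dz": -0.004,"rx": 0,"ry": 0,"rz": 0,"fingers": 0},
    {"dx": 0,"dy": 0,"dz": -0.008,"rx": 0,"ry": 0,"rz": 0,"fingers": 0},
    {"dx": 0,"dy": 0,"dz": -0.008,"rx": 0,"ry": 0,"rz": 0,"fingers": 0}
  ]
}}

```text
time_s: 12.55
eef_pos: [0.4433, -0.3709, 0.0888]
orientation: [-179.9, 45.1, 108.9]
ft_force: [-1.2, 0.9, 5.2]
finger_gap: 0.424
grip_force: 81.3
```

>>> {"api": "servo_tool", "payload": {
  "increments": [
    {"dx": 0,"dy": 0,"dz": -0.002,"rx": 0,"ry": 0,"rz": 0,"fingers": 0},
    {"dx": 0,"dy": 0,"dz": -0.004,"rx": 0,"ry": 0,"rz": 0,"fingers": 0},
    {"dx": 0,"dy": 0,"dz": -0.004,"rx": 0,"ry": 0,"rz": 0,"fingers": 0}
  ]
}}

```text
time_s: 12.85
eef_pos: [0.4434, -0.3709, 0.0879]
orientation: [-179.9, 45.1, 108.9]
ft_force: [-1.8, -0.0, 6.2]
finger_gap: 0.419
grip_force: 81.3
```

```bash
python3 - <<'E'
from h import *
a=read_camera("top");s=read_camera("side");f=[]
for _ in range(4): f.append(arm.observe()["ft_force"]);read_camera("top")
o=arm.observe()
print(o["eef_pos"],o["orientation"],o["qpos"].round(1),np.mean(f,0),o["ft_torque"],o["grip_force"])
packtop(a,o["eef_pos"][2]+.0126)
s0=cv2.imread("pics/side0.png")
c=cv2.resize(s0[215:290,185:260],(400,400),interpolation=cv2.INTER_CUBIC);d=cv2.resize(s[215:290,185:260],(400,400),interpolation=cv2.INTER_CUBIC)
cv2.imwrite("pics/v6.png",np.hstack([c,d]))
E
```

```text
[ 0.44335106 -0.37096584  0.08795991] [-179.91897025   45.06948717  108.91101553] [-33.7  15.1 -55.7 -19.2 -25.5  28.4] [-1.50936447  1.30927738  5.29476646] [ 0.00878287  0.19852391 -0.20502422] 81.32314324378967
130 [336.1 209.9] [ 446.7 -385.8] [24.3 32.8] 90.0 [ 446.8 -385.8]
140 [336.2 209.9] [ 446.7 -385.8] [24.2 32.8] 90.0 [ 446.8 -386.1]
150 [336.1 209.8] [ 447.9 -386.4] [36.7 20.9] 19.0 [ 447.1 -386. ]
```

View pics/v6.png

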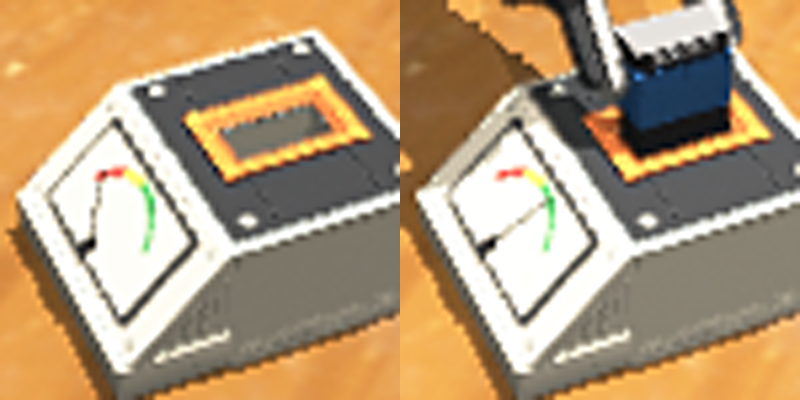

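The needle is just inside the green at (548,205). That and the force (about 5.3 N net) suggest roughly 5 mm of travel, so I'll press a little more.

>>> {"api": "servo_tool", "payload": {
  "increments": [
    {"dx": 0,"dy": 0,"dz": -0.002,"rx": 0,"ry": 0,"rz": 0,"fingers": 0},
    {"dx": 0,"dy": 0,"dz": -0.004,"rx": 0,"ry": 0,"rz": 0,"fingers": 0},
    {"dx": 0,"dy": 0,"dz": -0.004,"rx": 0,"ry": 0,"rz": 0,"fingers": 0},
    {"dx": 0,"dy": 0,"dz": -0.004,"rx": 0,"ry": 0,"rz": 0,"fingers": 0}
  ]
}}

```text
time_s: 13.55
eef_pos: [0.4433, -0.371, 0.087]
orientation: [-179.9, 45.1, 108.9]
ft_force: [-2.2, 1.3, 6.6]
finger_gap: 0.424
grip_force: 81.4
```

```bash
cat > f.py <<'E'
from h import *
s=read_camera("side");f=[]
for _ in range(6): f.append(arm.observe()["ft_force"]);read_camera("top")
o=arm.observe();print(o["eef_pos"],np.mean(f,0),o["joint_vel"].round(2))
cv2.imwrite("pics/last.png",s)
# needle tip: dark pixels on the panel by polar scan about pivot
P=np.array([185+87/5.333,215+245/5.333])
g=cv2.GaussianBlur(cv2.cvtColor(s,cv2.COLOR_BGR2GRAY),(0,0),.6).astype(np.float32)
an=np.arange(-20,100,2);sc=[np.mean([cv2.getRectSubPix(g,(1,1),tuple(map(float,P+r*np.array([np.cos(np.radians(t)),-np.sin(np.radians(t))]))))[0,0] for r in(5,6,7,8)]) for t in an]
print("needle image angle",an[int(np.argmin(sc))])
E
python3 f.py
```

```text
[ 0.44334159 -0.37098332  0.08699227] [-2.24338051  2.00206476  5.95206599] [-0.06  0.06  0.03  0.03 -0.08 -0.02]
needle image angle 34
```

>>> {"api": "servo_tool", "payload": {
  "increments": [
    {"dx": 0,"dy": 0,"dz": -0.003,"rx": 0,"ry": 0,"rz": 0,"fingers": 0},
    {"dx": 0,"dy": 0,"dz": -0.003,"rx": 0,"ry": 0,"rz": 0,"fingers": 0},
    {"dx": 0,"dy": 0,"dz": -0.003,"rx": 0,"ry": 0,"rz": 0,"fingers": 0},
    {"dx": 0,"dy": 0,"dz": -0.003,"rx": 0,"ry": 0,"rz": 0,"fingers": 0}
  ]
}}

```text
time_s: 14.3
eef_pos: [0.4433, -0.371, 0.0863]
orientation: [-179.9, 45.1, 108.9]
ft_force: [-1.7, 1.0, 5.6]
finger_gap: 0.424
grip_force: 81.4
```

```bash
python3 f.py; python3 - <<'E'
import cv2,numpy as np
s=cv2.imread("pics/last.png");cv2.imwrite("pics/v7.png",cv2.resize(s[225:285,185:235],(500,600),interpolation=cv2.INTER_CUBIC))
E
```

```text
[ 0.44334897 -0.37099034  0.08631154] [-2.48027856  1.77325889  6.79213198] [ 0.11  0.08  0.08  0.03 -0.05  0.02]
needle image angle 28
```

View pics/v7.png

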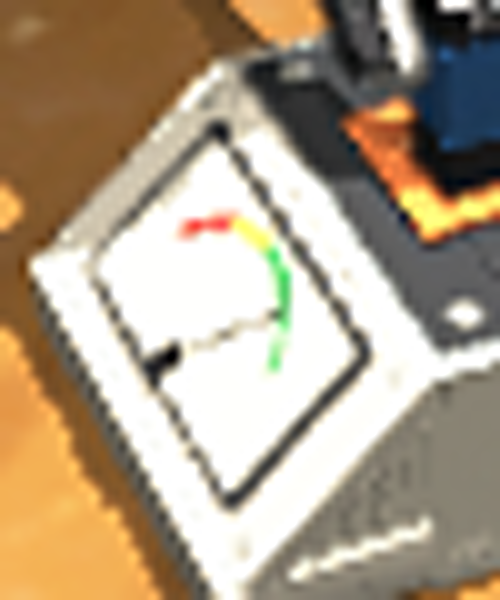

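The needle is well into the green at (280,315). Force is about 7 to 8 N with no sign of hitting the stop, and the pack is centred to within 1 mm. Handing in.

```bash
python3 -c "
from station import arm
print(arm.finish_job())"
```

```text
the job is handed in; nothing more can be done
None
```

I handed the job in with the tipped pack upright, contact end down in the tester slot, gripped at about 80 N and pressed on the contacts with the needle in the green. I estimate 6–7 mm of their 8 mm travel from the force and needle. The hand-in returned no verdict.

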